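# Box the glass pumpkin for a customer

### The arm

A 7-joint arm with a two-finger parallel gripper is mounted at the origin on the work surface. World frame = base frame: x ahead of the robot, y to its left, z up, the work surface at z = 0. Lengths are in m, angles in rad, forces in N, time in s.
With the tool pointing down it reaches from about 0.425 to 0.975 m from the base axis. Payload 16.7 kg.
Tool frame: the origin (TCP) lies on the centre line of the jaws, within the pads' length; the fingertips stand ctrl.tcp_to_tips ahead of it and the grasp point (between the pads) lies 8 mm behind it (ctrl.tcp_to_tips is the distance from the TCP to the fingertips, in m); z points along the fingers, y is the direction in which the jaws open and shut (so a half turn about z gives the same grasp; the last joint's range is limited). The gripper opens to 85 mm and grips with 20 to 120 N. Pads are 22 mm wide; open, the fingers measure 114 mm over their backs; the gripper's body (76 mm by 85 mm) begins 54 mm behind the grasp point. The pads swing forward as they close: fully open they stand 13 mm farther back than shut.
Start: joints at [1.173, 0.426, 0.074, 1.606, -0.034, 1.111, -0.067], TCP at [0.166, -0.654, 0.242] pointing down, gripper open.
Joint ranges: [-2.85, 2.85], [-0.5, 2.14], [-1.23, 1.37], [0.21, 2.46], [-1.02, 4.16], [0.16, 2.05], [-2.73, 2.73]. Speed limits (rad/s): [1.89, 1.89, 2.39, 2.39, 3.01, 3.01, 3.01].

### API

Orientations are given as a unit quaternion [x, y, z, w].
In Python, from station import ctrl, optics gives the robot as it stands.
- The arm moves only by the tool jog_arm, never from a script. Its argument "deltas" is one flat list of numbers, 6 for each row, row after row: the shift along the tool's x, y, z in cm, then the turn, a rotation vector about the tool's x, y, z in rad. In form: [dx, dy, dz, wx, wy, wz, dx, dy, dz, wx, wy, wz, ...]. A call has 1 to 12 rows; each row shifts and turns the commanded pose from where the row before left it, along the tool's axes as they then stand; what a row does not reach is not made up. A row lasts 1/8 s, in which the tool goes at most 62.5 mm and 10.7 degrees, less where a joint would pass 70% of its speed; a pose out of reach is approached as far as the arm can. A call with a gripper value outside its range is refused whole. "gripper" is the opening, from 0 (shut) to 1 (fully open), set as the call begins (left out, the last holds). The fingers move at their own pace and stop on an object; "squeeze" is the grip in N (left out, the last holds). Time passes only in rows, so rows that do not move let the fingers close. It gives the time, the measured TCP pose, the force and the opening at its end, in the units of the state.
- ctrl.state(): the state, without advancing time (a new reading comes with each control period).
- optics.grab_frame(name): name is "scene" or "top"; returns a dict with "pixels" (480x640x3 uint8, blue, green, red), "fov_y" (degrees; the focal length in pixels is half the picture's height over the tangent of half this angle, whatever the lens; pixels are square), "cx", "cy" (the principal point, pixels), "extrinsics" (4x4, takes a point from camera to world coordinates). Camera axes: x right, y down, z forward; pixel columns grow to the right and rows downward; lengths in m; the calibration is good to about 2 mm. A picture is of the moment at which its call begins. There is no depth.
- ctrl.close_job(): hands the job in, once; it reports no verdict.
The state is a dict: "time": time; "joint_positions": joint angles; "qvel": joint speeds; "tau": joint torques, N m; "position": TCP position; "tcp_rot": TCP orientation; "wrist_force": force on the tool from outside, world axes, zero at the start; "moment": the same for the moment, N m; "opening": opening from 0.0 (shut) to 1.0 (fully open).
Only numpy, scipy, OpenCV 4.12 (cv2) and the standard library are available. Lean on these libraries where they do the work, as an engineer would, in place of code of your own. Each camera call takes 0.05 s, during which the arm holds its last target.

### The job

Box up the glass pumpkin: lift it up and off its hook on the ornament rack and lower it into the open wooden case so that it stands upright in the cork ring (set it down, do not drop it). Then let go and close the lid fully. Leave the other two ornaments hanging on their hooks.

Things in the scene. Friction and masses are not known exactly. Their poses are not given: they have to be found in the camera images.
- pumpkin: Amber blown-glass pumpkin, 70 to 130 g: the ribbed, flattened ornament. Body round, 62 mm across, 42 mm high, sides nearly upright at mid-height. Origin: underside of the top of the glass loop on it, where the hook wire bears; z up; body's middle 43 mm and underside 64 mm below. Loop opening, seen along x: 20 mm high, 14 mm wide, so off the 4 mm wire it can rise 16 mm at most. It can swing.
- teardrop: Amber glass teardrop, to be left hanging: 45 mm across near its lower end, 100 mm long, same loop as the pumpkin's. Origin: underside of the top of its loop.
- bauble: Amber glass ball, smooth, 60 mm across, to be left hanging. Same loop as the pumpkin's. Origin: underside of the top of its loop; centre of the ball 52 mm below.
- rack: Fixed steel rack. Origin on the bench below the middle of its cross-bar; bar along y, 12 mm round, 410 mm long, axis 231 mm up; uprights at y +-190 mm, feet 10 mm high, x -105 to 95. Three hooks of 4 mm wire point to -x: level at 231 mm height to x -66, down to a level seat from x -77 to -87 (top 225 mm up), then up to an end at x -97 mm whose top is 7 mm above the seat. Free space in front.
- hook_right (a point): Hook seat, the first of three in the rack's y (y = -125 mm): upper side of the 4 mm wire, 225 mm above the bench. Axes as the rack. Any one of the ornaments hangs here.
- hook_mid (a point): Hook seat, the middle of three in the rack's y (y = 0 mm): upper side of the 4 mm wire, 225 mm above the bench. Axes as the rack. Any one of the ornaments hangs here.
- hook_left (a point): Hook seat, the last of three in the rack's y (y = 125 mm): upper side of the 4 mm wire, 225 mm above the bench. Axes as the rack. Any one of the ornaments hangs here.
- case: Open wooden case fixed on the bench. Base 160 x 160 mm, walls 34 mm high, 5 mm thick, floor 6 mm up. Origin: centre of its underside; x points to its hinged side (at the robot's right), where the lid stands open; z up. A cork ring is fixed in its middle.
- ring_top (a point): Centre of the cork ring's upper face, 27 mm above the bench, axes as the case. Ring 62 mm outside, 46 mm inside, 21 mm high, open in the middle. The pumpkin standing straight in it has its underside about 6 mm below this point, the middle of its body 15 mm above, its origin (loop) 58 mm above.
- lid (a joint): Lid angle: 0 closed, 2.0 wide open on its stay. A shell 160 x 160 mm, 70 mm deep, 5 mm walls, 250 g. Its hinge is stiff enough that it stays at any angle where it is left, so it must be pushed all the way; that takes 1 to 5 N at its free edge. At 1.57 its outer face would be upright, looking to the case's +x, 70 mm beyond the hinge line, from 34 to 194 mm above the bench.
- lid_hinge (a point): Middle of the lid's hinge line: upper edge of the base's hinged wall, 34.5 mm above the bench, 80 mm from the case's middle along its +x. Turns with the lid; with the lid closed its axes are the case's.

How it is judged:
By the outcome, as a careful person would: the job done as asked, in the order asked, and still so for the second after the job is handed in, with the robot touching nothing.
It also fails if it takes over 72 s, if anything falls off the work surface, if the arm or the gripper's body presses on something with over 40 N, if the wrist force passes 120 N, or if a joint passes its speed limit or range.

## Working session

There is one attempt and no reset: what is moved stays moved. The work goes in short steps, Python scripts to look and compute and a tool call to move; the robot and the scene stay as the last step left them, time stands still between calls to the robot, and variables do not carry over. Pictures are saved under pics/ and viewed, and the job is handed in when it is done.

Besides the shell and the picture viewer there is one more tool, called as name(argument=value, ...) on one line, values as JSON. jog_arm: Moves the arm, as the interface text tells. Its arguments: {"type":"object","properties":{"deltas":{"type":"array"},"gripper":{"type":"number"},"squeeze":{"type":"number"}},"required":["deltas"]}

```bash
ls; mkdir -p pics; python3 - <<'E'
from station import ctrl, optics
import cv2
print(ctrl.state()); print(ctrl.tcp_to_tips)
for n in("scene","top"):
    f=optics.grab_frame(n); cv2.imwrite(f"pics/{n}0.png",f["pixels"]); print(n,f["fov_y"],f["cx"],f["cy"],f["extrinsics"],[k for k in f])
E
```

```text
pics
{'time': 0.0, 'joint_positions': array([ 1.17348318,  0.42671878,  0.07386198,  1.60660191, -0.03410745,
        1.1108036 , -0.06708332]), 'qvel': array([ 2.11871533e-04,  1.79588022e-03, -6.94540258e-04,  4.73785099e-05,
        2.79023036e-04,  1.21151292e-03, -8.04116898e-04]), 'tau': array([-5.25192372e-04, -9.49834514e+01,  3.76059026e+00, -4.63508713e+01,
        1.91675458e-02,  1.02875952e-02,  1.88647766e-05]), 'position': array([ 0.1654395 , -0.65400798,  0.24162199]), 'tcp_rot': array([ 9.92334941e-01,  1.23575730e-01, -1.23501942e-04, -6.23831243e-04]), 'wrist_force': array([ 0.48945066, -0.35231047,  0.34915133]), 'moment': array([ 0.02255526, -0.02775453,  0.03674417]), 'opening': 0.9998412520925053}
0.011
scene 46.87014036223772 315.4307663940228 234.0081401158816 [[ 0.40846149  0.51472776 -0.75380007  1.4750009 ]
 [ 0.91272016 -0.22122515  0.34351324 -0.38548541]
 [ 0.01005626 -0.82832045 -0.56016436  0.83938252]
 [ 0.          0.          0.          1.        ]] ['pixels', 'fov_y', 'cx', 'cy', 'extrinsics']
top 54.31610670607254 316.15887083841255 232.1100984715506 [[ 0.01315256 -0.9962872   0.08508126  0.50053081]
 [-0.99953793 -0.01076803  0.0284249   0.03124983]
 [-0.02740321 -0.0854158  -0.99596848  0.96142757]
 [ 0.          0.          0.          1.        ]] ['pixels', 'fov_y', 'cx', 'cy', 'extrinsics']
```

View pics/scene0.png

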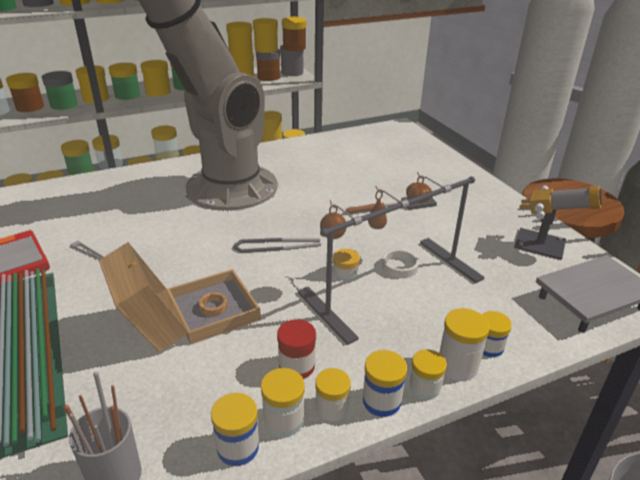

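View pics/top0.png

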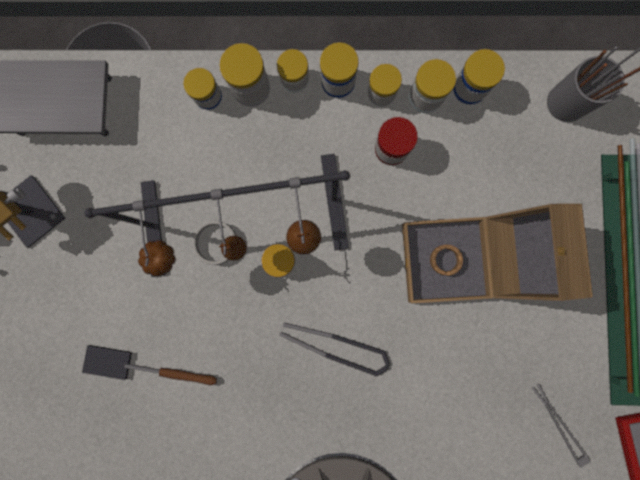

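```bash
python3 - <<'E'
import cv2
a=cv2.imread("pics/top0.png"); 
cv2.imwrite("pics/z1.png",cv2.resize(a[150:310,70:370],(800,427),interpolation=cv2.INTER_CUBIC))
cv2.imwrite("pics/z2.png",cv2.resize(a[190:320,390:610],(800,473),interpolation=cv2.INTER_CUBIC))
a=cv2.imread("pics/scene0.png"); 
cv2.imwrite("pics/z3.png",cv2.resize(a[160:340,290:490],(660,594),interpolation=cv2.INTER_CUBIC))
cv2.imwrite("pics/z4.png",cv2.resize(a[230:360,90:270],(800,578),interpolation=cv2.INTER_CUBIC))
E
```

```text
(no output)
```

View pics/z1.png

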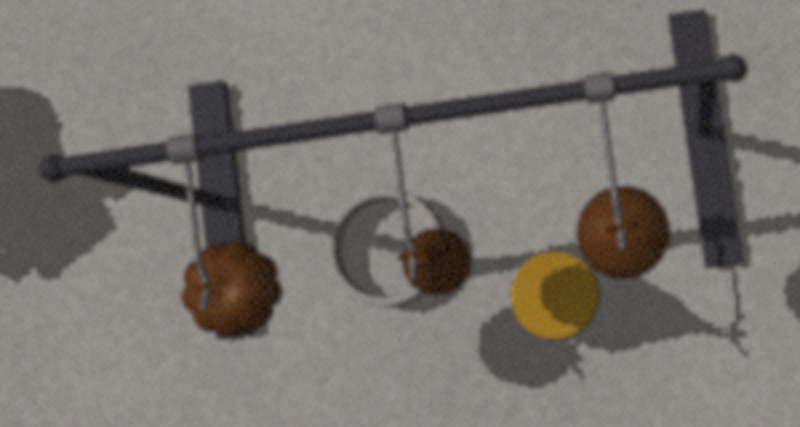

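View pics/z2.png

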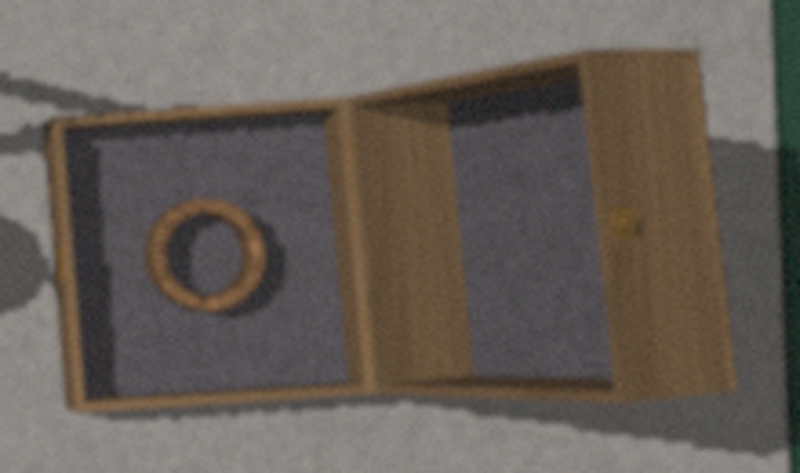

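View pics/z3.png

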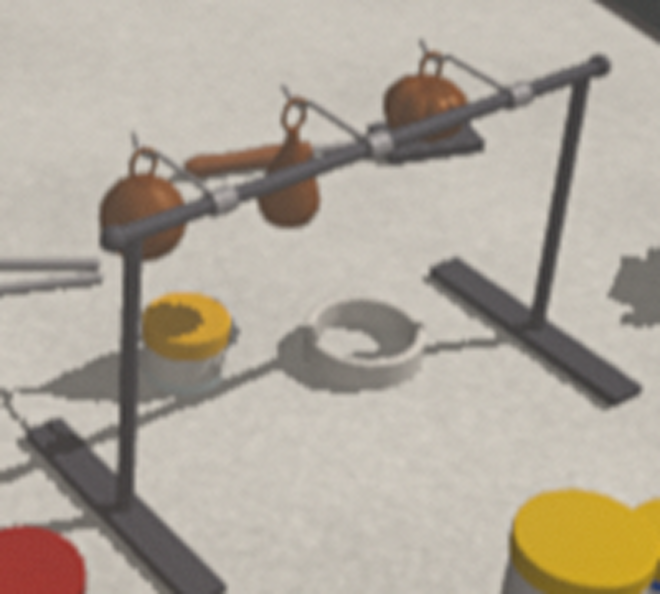

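View pics/z4.png

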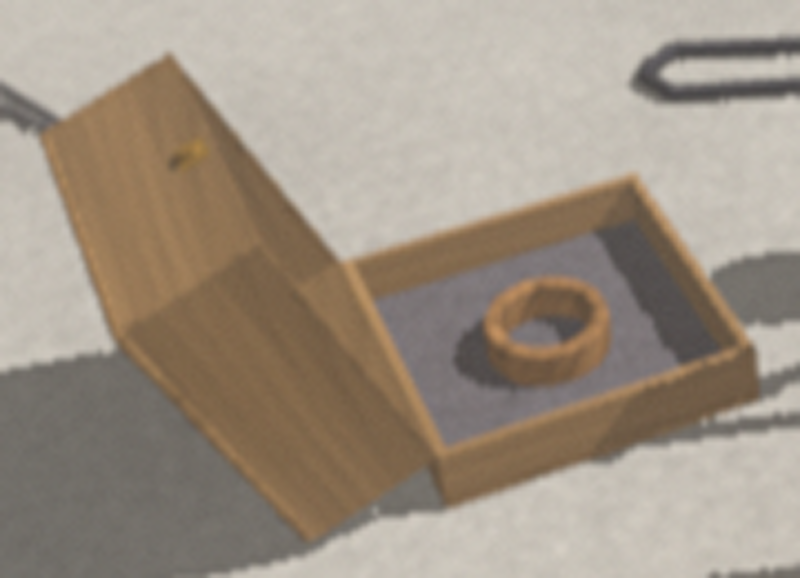

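```bash
cat > h.py <<'E'
import numpy as np, cv2
from station import ctrl, optics
def cam(n):
    f=optics.grab_frame(n); return f
def ray(f,u,v):
    fl=240/np.tan(np.radians(f["fov_y"]/2)); E=f["extrinsics"]
    return E[:3,3],E[:3,:3]@np.array([(u-f["cx"])/fl,(v-f["cy"])/fl,1])
def pz(f,u,v,z):
    o,d=ray(f,u,v); return (o+d*(z-o[2])/d[2])
def proj(f,p):
    fl=240/np.tan(np.radians(f["fov_y"]/2)); E=f["extrinsics"]
    c=E[:3,:3].T@(np.asarray(p)-E[:3,3]); return c[:2]/c[2]*fl+[f["cx"],f["cy"]]
E
python3 - <<'E'
from h import *
np.set_printoptions(precision=4,suppress=True)
t=cam("top"); s=cam("scene")
a=pz(t,89.5,212.6,.231); b=pz(t,346.7,175.5,.231)
print("bar top",a,b,np.linalg.norm(a-b))
c=pz(s,290+118/3.3,160+237/3.3,.231); d=pz(s,290+600/3.3,160+65/3.3,.231); print("bar scene",d,c,np.linalg.norm(c-d))
k=800/220
print("case top",[pz(t,390+u/k,190+v/k,.034) for u,v in((52,125),(78,405),(372,388),(350,102))])
k=800/180
print("case scene",[pz(s,90+u/k,230+v/k,.034) for u,v in((632,180),(752,345),(442,455),(348,262))])
k=800/220
print("ring",pz(t,390+207/k,190+254/k,.027)); k=800/180
print("ring s",pz(s,90+547/k,230+315/k,.027))
# amber mask pumpkin
hsv=cv2.cvtColor(t["pixels"],cv2.COLOR_BGR2HSV)
m=cv2.inRange(hsv,(3,100,20),(18,255,255)); n,l,st,ce=cv2.connectedComponentsWithStats(m)
for i in range(1,n):
    if st[i,4]>150 and 130<ce[i][0]<330: print(st[i],ce[i],[pz(t,*ce[i],z) for z in(.173,.182)])
hsv=cv2.cvtColor(s["pixels"],cv2.COLOR_BGR2HSV)
m=cv2.inRange(hsv,(3,90,20),(18,255,255)); n,l,st,ce=cv2.connectedComponentsWithStats(m)
for i in range(1,n):
    if st[i,4]>100 and 300<ce[i][0]<450 and ce[i][1]<250: print(st[i],ce[i],pz(s,*ce[i],.182))
E
```

```text
bar top [0.5902 0.414  0.231 ] [0.6533 0.005  0.231 ] 0.4139066412340967
bar scene [0.5946 0.4107 0.231 ] [0.6573 0.0095 0.231 ] 0.40606817351110086
case top [array([ 0.597 , -0.1169,  0.034 ]), array([ 0.4459, -0.1304,  0.034 ]), array([ 0.4572, -0.287 ,  0.034 ]), array([ 0.6113, -0.2781,  0.034 ])]
case scene [array([ 0.454 , -0.1349,  0.034 ]), array([ 0.603 , -0.1199,  0.034 ]), array([ 0.6178, -0.2759,  0.034 ]), array([ 0.4621, -0.2868,  0.034 ])]
ring [ 0.528  -0.2018  0.027 ]
ring s [ 0.5337 -0.2038  0.027 ]
[287 221  33  33 791] [302.9241 237.1846] [array([0.559, 0.076, 0.173]), array([0.5584, 0.0755, 0.182 ])]
[221 236  25  24 389] [233.928  247.4344] [array([0.5403, 0.1929, 0.173 ]), array([0.5398, 0.191 , 0.182 ])]
[139 240  35  36 857] [156.4679 257.7818] [array([0.5211, 0.3247, 0.173 ]), array([0.5209, 0.3214, 0.182 ])]
[160 369  56  15 423] [187.2648 375.9314] [array([0.3258, 0.2647, 0.173 ]), array([0.3278, 0.2621, 0.182 ])]
[324   6 160  20 759] [402.8406  15.6495] [-1.0544  1.2441  0.182 ]
[408 182  23  15 214] [418.3318 188.8364] [0.5106 0.3261 0.182 ]
[347 199  37  13 170] [366.6647 206.9118] [0.5356 0.1706 0.182 ]
[322 213  23  14 221] [332.6018 219.5249] [0.5533 0.0758 0.182 ]
[369 214  17  14 149] [378.5302 221.1208] [0.599  0.1659 0.182 ]
```

Top view: pumpkin (ribbed) at px (156,258) on hook_left, teardrop (234,247), bauble (303,237); ring near (447,260), lid open to the right. The two views agree to about 4 mm, and I take the means. First move: lift, align the jaws with the rack's y, and go around the base.

jog_arm(deltas=[0, 0, -4, 0, 0, 0.094, 2, -2, -4, 0, 0, 0, 4, -3.6, 0, 0, 0, 0, 4, -3.6, 0, 0, 0, 0, 4, -3.6, 0, 0, 0, 0, 4, -3.6, 0, 0, 0, 0, 4, -3.6, 0, 0, 0, 0, 4, -3.6, 0, 0, 0, 0, 4, -3.6, 0, 0, 0, 0, 3.5, -4, 0, 0, 0, 0, 1.4, -5, 0, 0, 0, 0, 1.4, -5, 0, 0, 0, 0], gripper=1, squeeze=20)

```text
time: 1.7
position: [0.4613, -0.1899, 0.3222]
tcp_rot: [0.997, 0.077, -0.0, -0.0]
wrist_force: [1.7, 1.0, 0.8]
opening: 1.005
```

```bash
cat >> h.py <<'E'
from scipy.spatial.transform import Rotation as Ro
def todo(p,yaw=np.radians(8.8),s=None):
    """tool-frame shift (cm) after turning to yaw, and rotvec in current tool axes"""
    s=s or ctrl.state(); R=Ro.from_quat(s["tcp_rot"])
    x=np.array([np.cos(yaw),np.sin(yaw),0]); z=np.array([0,0,-1.]); G=Ro.from_matrix(np.c_[x,np.cross(z,x),z])
    print("pos",s["position"].round(4),"turn",(R.inv()*G).as_rotvec().round(4),"shift in target axes cm",(100*G.inv().apply(np.asarray(p)-s["position"])).round(2),"shift now axes",(100*R.inv().apply(np.asarray(p)-s["position"])).round(2),"t",s["time"],"F",s["wrist_force"].round(1),"op",round(s["opening"],3))
E
python3 -c "
from h import *
todo([.523,.3215,.32]);print(ctrl.state()['joint_positions'])"
```

```text
pos [ 0.4613 -0.1899  0.3222] turn [-0.0001  0.0001  0.0004] shift in target axes cm [ 13.92 -49.59   0.22] shift now axes [ 13.94 -49.59   0.22] t 1.7 F [1.7 1.  0.8] op 1.005
[ 0.50316307  0.08113615 -0.25602959  1.87695119  0.02210285  1.18636343
 -1.17715704]
```

jog_arm(deltas=[1.3, -4.5, 0, 0, 0, 0, 1.3, -4.5, 0, 0, 0, 0, 1.3, -4.5, 0, 0, 0, 0, 1.3, -4.5, 0, 0, 0, 0, 1.3, -4.5, 0, 0, 0, 0, 1.3, -4.5, 0, 0, 0, 0, 1.2, -4.5, 0, 0, 0, 0, 1.2, -4.5, 0, 0, 0, 0, 1.2, -4.5, 0, 0, 0, 0, 1.2, -4, 0, 0, 0, 0, 0, 0, 0, 0, 0, 0, 0, 0, 0, 0, 0, 0])

```text
time: 3.2
position: [0.5175, 0.267, 0.322]
tcp_rot: [0.997, 0.077, -0.0, 0.0]
wrist_force: [-0.7, -0.5, -0.2]
opening: 1.0
```

```bash
python3 -c "
from h import *
todo([.523,.3215,.32]);print(ctrl.state()['joint_positions'])
for n in('scene','top'): cv2.imwrite(f'pics/{n}1.png',cam(n)['pixels'])"
```

```text
pos [0.5175 0.267  0.322 ] turn [0.0004 0.0005 0.0002] shift in target axes cm [ 1.38 -5.3   0.2 ] shift now axes [ 1.38 -5.3   0.2 ] t 3.2 F [-0.7 -0.5 -0.2] op 1.0
[-0.08068594  0.267686   -0.6137807   1.69022144  0.16208891  1.23557902
 -2.14837393]
```

View pics/scene1.png

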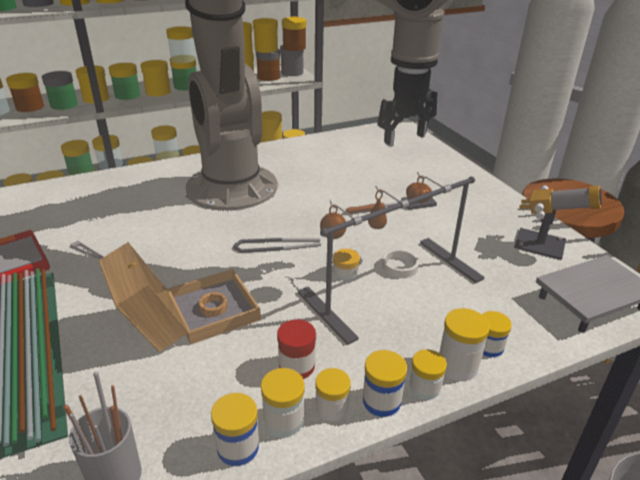

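jog_arm(deltas=[0.7, -2.6, 1, 0, 0, 0, 0.7, -2.7, 1, 0, 0, 0, 0, 0, 2, 0, 0, 0, 0, 0, 2, 0, 0, 0, 0, 0, 1.5, 0, 0, 0, 0, 0, 0, 0, 0, 0, 0, 0, 0, 0, 0, 0])

```text
time: 4.18
position: [0.5236, 0.3218, 0.248]
tcp_rot: [0.997, 0.077, 0.0, -0.0]
wrist_force: [-0.0, -0.0, -0.1]
opening: 1.002
```

```bash
python3 -c "
from h import *
todo([.523,.3215,.178])
for n in('scene','top'):
  f=cam(n); a=f['pixels']; p=proj(f,[.523,.3215,.2]).astype(int); print(n,p, proj(f,ctrl.state()['position']))
  cv2.imwrite(f'pics/{n}2.png',cv2.resize(a[max(0,p[1]-80):p[1]+60,max(0,p[0]-90):p[0]+90],None,fx=4,fy=4,interpolation=cv2.INTER_CUBIC))"
```

```text
pos [0.5236 0.3218 0.248 ] turn [-0.0003 -0.0008 -0.0002] shift in target axes cm [-0.06  0.02  7.  ] shift now axes [-0.07  0.03  7.  ] t 4.175 F [-0.  -0.  -0.1] op 1.002
scene [420 184] [423.11587971 166.92035389]
top [152 256] [140.34769858 254.73122053]
```

View pics/scene2.png

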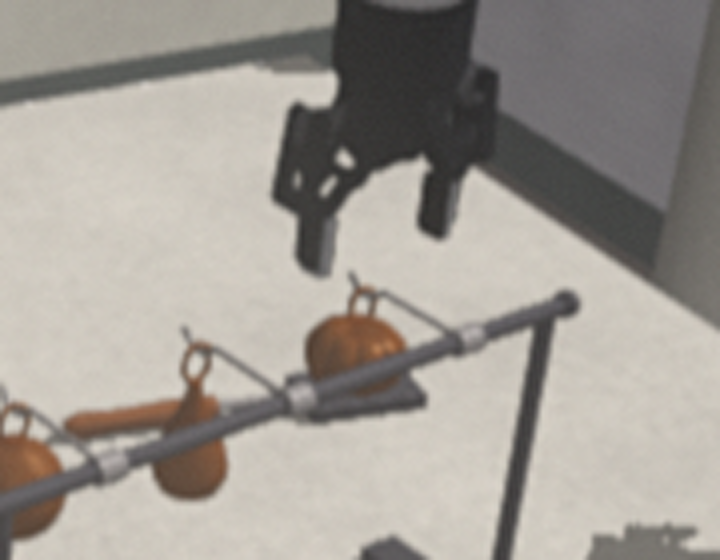

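View pics/top2.png

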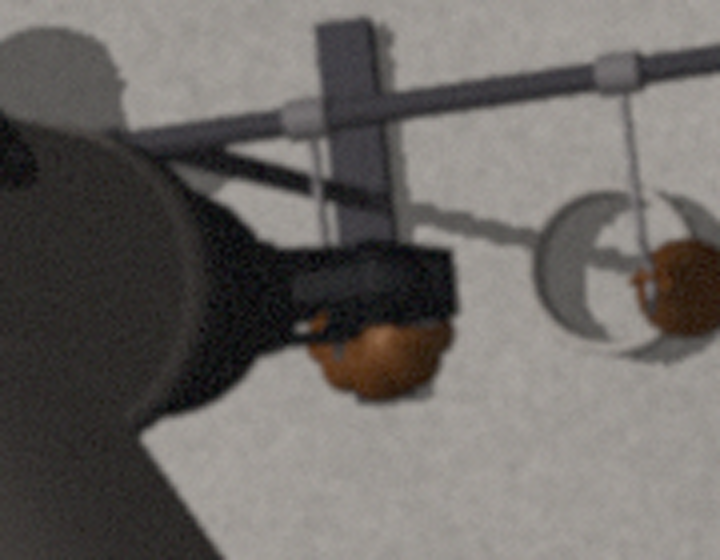

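```bash
python3 -c "
from h import *
t=cam('top');s=cam('scene')
P=[.5236,.3218]
for z in(.182,.227,.248): print(z,proj(t,P+[z]),proj(s,P+[z]))
print('loop scene',pz(s,330+363/4,104+290/4,.227))
for i,(u,v) in enumerate([(420.75,176),]): print(u,v)
hsv=cv2.cvtColor(s['pixels'],cv2.COLOR_BGR2HSV)
m=cv2.inRange(hsv,(3,90,20),(18,255,255))[170:206,400:440]; print(np.nonzero(m)[1].min()+400,np.nonzero(m)[1].max()+400,np.nonzero(m)[0].min()+170,np.nonzero(m)[0].max()+170)"
```

```text
0.182 [156.29825649 256.17852631] [419.77159206 191.6359631 ]
0.227 [145.86040859 255.20844646] [421.98215013 174.97949534]
0.248 [140.545182   254.71445629] [423.04327689 166.98394707]
loop scene [0.52888242 0.31493749 0.227     ]
420.75 176
407 430 182 197
```

jog_arm(deltas=[-0.15, 0, 1.5, 0, 0, 0, 0, 0, 1.5, 0, 0, 0, 0, 0, 1.5, 0, 0, 0, 0, 0, 1.5, 0, 0, 0, 0, 0, 1, 0, 0, 0, 0, 0, 0, 0, 0, 0, 0, 0, 0, 0, 0, 0])

```text
time: 5.25
position: [0.5219, 0.3219, 0.1777]
tcp_rot: [0.997, 0.077, 0.0, -0.0]
wrist_force: [-0.4, 0.1, -0.1]
opening: 0.998
```

```bash
python3 -c "
from h import *
todo([.522,.3215,.178])
for n in('scene','top'):
  f=cam(n); a=f['pixels']; p=proj(f,[.523,.3215,.2]).astype(int)
  cv2.imwrite(f'pics/{n}3.png',cv2.resize(a[max(0,p[1]-80):p[1]+60,max(0,p[0]-90):p[0]+90],None,fx=4,fy=4,interpolation=cv2.INTER_CUBIC))"
```

```text
pos [0.5219 0.3219 0.1777] turn [-0.0004 -0.0005  0.0002] shift in target axes cm [-0.    0.04 -0.03] shift now axes [-0.    0.04 -0.03] t 5.25 F [-0.4  0.1 -0.1] op 0.998
```

View pics/scene3.png

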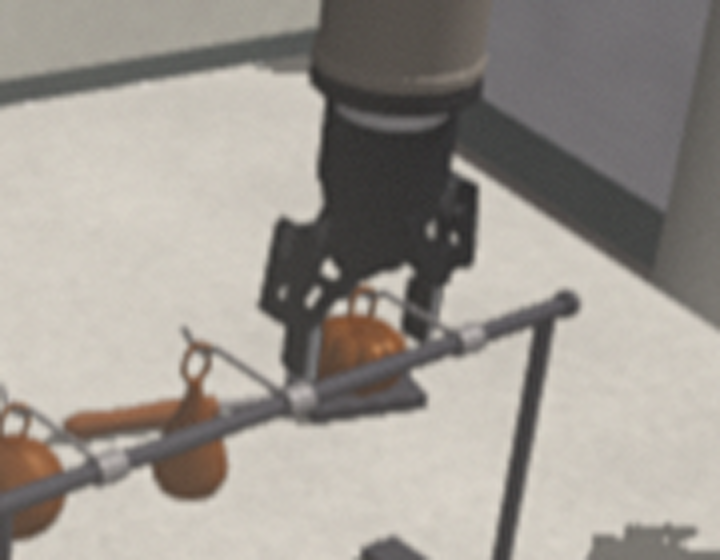

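View pics/top3.png

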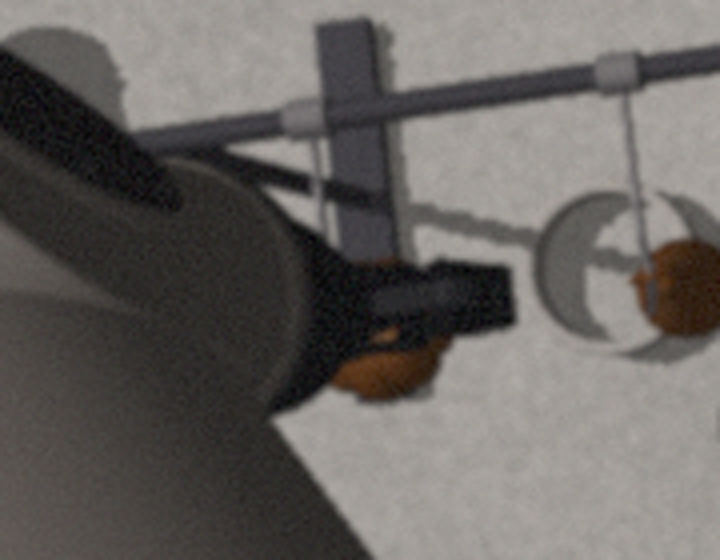

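jog_arm(deltas=[0, 0, 0, 0, 0, 0, 0, 0, 0, 0, 0, 0, 0, 0, 0, 0, 0, 0, 0, 0, 0, 0, 0, 0, 0, 0, 0, 0, 0, 0, 0, 0, 0, 0, 0, 0], gripper=0.4, squeeze=25)

```text
time: 6.1
position: [0.522, 0.3217, 0.1777]
tcp_rot: [0.997, 0.077, 0.0, -0.0]
wrist_force: [-0.4, -1.9, 6.7]
opening: 0.704
```

```bash
python3 -c "
from h import *
todo([.522,.3215,.178])
for n in('scene',):
  f=cam(n); a=f['pixels']; p=proj(f,[.523,.3215,.2]).astype(int)
  cv2.imwrite(f'pics/{n}4.png',cv2.resize(a[max(0,p[1]-50):p[1]+40,max(0,p[0]-60):p[0]+60],None,fx=6,fy=6,interpolation=cv2.INTER_CUBIC))"
```

```text
pos [0.522  0.3217 0.1777] turn [-0.0001 -0.0007 -0.0001] shift in target axes cm [-0.01  0.02 -0.03] shift now axes [-0.01  0.02 -0.03] t 6.1 F [-0.4 -1.9  6.7] op 0.704
```

View pics/scene4.png

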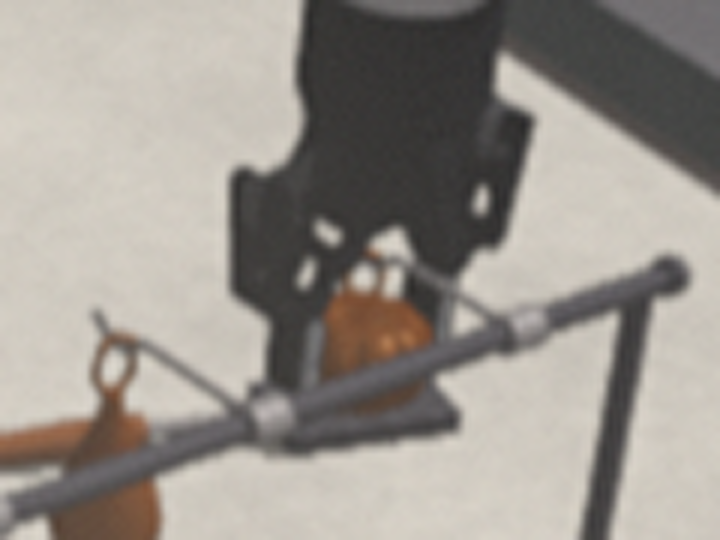

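jog_arm(deltas=[0, 0, -0.3, 0, 0, 0, 0, 0, -0.3, 0, 0, 0, 0, 0, -0.3, 0, 0, 0, 0, 0, -0.3, 0, 0, 0, 0, 0, 0, 0, 0, 0, 0, 0, 0, 0, 0, 0])

```text
time: 6.9
position: [0.5217, 0.3217, 0.1893]
tcp_rot: [0.997, 0.077, -0.0, -0.0]
wrist_force: [-0.2, -0.8, -1.0]
opening: 0.704
```

```bash
python3 -c "
from h import *
todo([.522,.3215,.178])
for n in('scene',):
  f=cam(n); a=f['pixels']; p=proj(f,[.523,.3215,.2]).astype(int)
  cv2.imwrite(f'pics/{n}5.png',cv2.resize(a[max(0,p[1]-50):p[1]+40,max(0,p[0]-60):p[0]+60],None,fx=6,fy=6,interpolation=cv2.INTER_CUBIC))"
```

```text
pos [0.5217 0.3217 0.1893] turn [-0.      0.      0.0001] shift in target axes cm [0.02 0.02 1.13] shift now axes [0.02 0.02 1.13] t 6.9 F [-0.2 -0.8 -1. ] op 0.704
```

View pics/scene5.png

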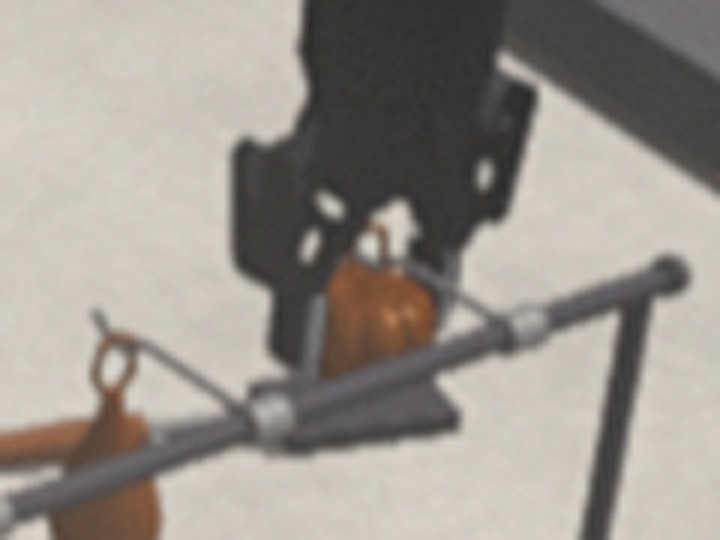

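jog_arm(deltas=[-0.6, 0, 0, 0, 0, 0, -0.6, 0, 0, 0, 0, 0, -0.6, 0, 0, 0, 0, 0, -0.7, 0, 0, 0, 0, 0, -1, 0, 0, 0, 0, 0, -1, 0, 0, 0, 0, 0, 0, 0, 0, 0, 0, 0])

```text
time: 7.82
position: [0.4766, 0.3148, 0.1895]
tcp_rot: [0.997, 0.077, 0.0, 0.0]
wrist_force: [0.7, -0.0, -0.3]
opening: 0.703
```

```bash
python3 -c "
from h import *
todo([.531,-.203,.2])
for n in('scene',):
  f=cam(n); a=f['pixels']; p=proj(f,[.51,.3215,.2]).astype(int)
  cv2.imwrite(f'pics/{n}6.png',cv2.resize(a[max(0,p[1]-50):p[1]+40,max(0,p[0]-60):p[0]+60],None,fx=6,fy=6,interpolation=cv2.INTER_CUBIC))"
```

```text
pos [0.4766 0.3148 0.1895] turn [ 0.0002 -0.0002  0.0008] shift in target axes cm [-2.54 52.   -1.05] shift now axes [-2.58 52.   -1.04] t 7.825 F [ 0.7 -0.  -0.3] op 0.703
```

View pics/scene6.png

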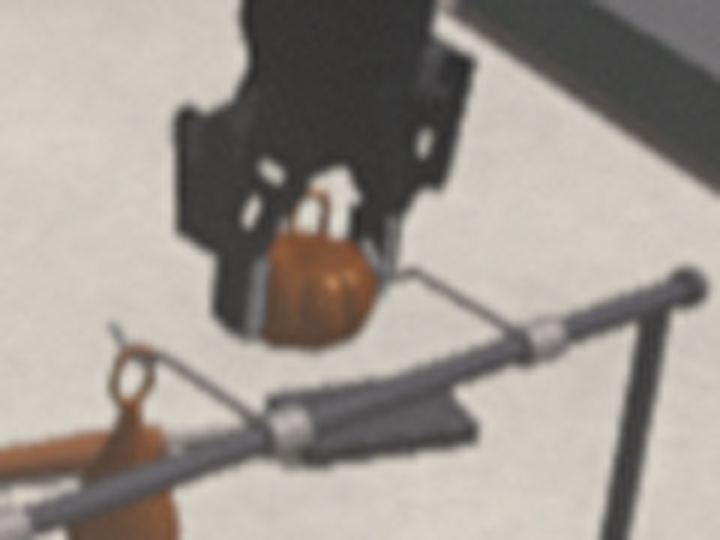

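jog_arm(deltas=[-0.7, 0, -2, 0, 0, 0, -0.7, 0, -3, 0, 0, 0, -0.7, 1, -3, 0, 0, 0, -0.4, 2.5, -3, 0, 0, 0, 0, 4, 0, 0, 0, 0, 0, 5, 0, 0, 0, 0, 0, 5, 0, 0, 0, 0, 0, 5, 0, 0, 0, 0, 0, 5, 0, 0, 0, 0, 0, 5, 0, 0, 0, 0, 0, 5, 0, 0, 0, 0, 0, 5, 0, 0, 0, 0])

```text
time: 9.38
position: [0.5178, -0.1103, 0.301]
tcp_rot: [0.997, 0.077, 0.001, -0.0]
wrist_force: [1.1, -0.2, -1.0]
opening: 0.706
```

```bash
python3 -c "
from h import *
todo([.531,-.203,.15])"
```

```text
pos [ 0.5178 -0.1103  0.301 ] turn [ 0.0001 -0.0017  0.0005] shift in target axes cm [-0.11  9.37 15.1 ] shift now axes [-0.15  9.36 15.1 ] t 9.375 F [ 1.1 -0.2 -1. ] op 0.706
```

jog_arm(deltas=[0, 4, 1, 0, 0, 0, -0.1, 3, 3, 0, 0, 0, 0, 1.7, 4, 0, 0, 0, 0, 0, 4, 0, 0, 0, 0, 0, 4, 0, 0, 0, 0, 0, 2.5, 0, 0, 0, 0, 0, 0, 0, 0, 0, 0, 0, 0, 0, 0, 0])

```text
time: 10.38
position: [0.5309, -0.1952, 0.1161]
tcp_rot: [0.997, 0.077, 0.001, 0.0]
wrist_force: [0.2, 0.3, -1.0]
opening: 0.703
```

```bash
python3 -c "
from h import *
todo([.531,-.203,.0377])
s=ctrl.state()['position']
for n in('scene','top'):
  f=cam(n); a=f['pixels']; p=proj(f,[.531,-.203,.08]).astype(int); print(n,p,[proj(f,s+[0,0,d]) for d in (-.017,.0043,.047)])
  cv2.imwrite(f'pics/{n}7.png',cv2.resize(a[max(0,p[1]-60):p[1]+50,max(0,p[0]-70):p[0]+70],None,fx=5,fy=5,interpolation=cv2.INTER_CUBIC))"
```

```text
pos [ 0.5309 -0.1952  0.1161] turn [ 0.0006 -0.0018  0.0001] shift in target axes cm [-0.11  0.77  7.84] shift now axes [-0.13  0.76  7.84] t 10.375 F [ 0.2  0.3 -1. ] op 0.703
scene [210 281] [array([213.48985196, 273.58368979]), array([212.5594068, 265.7038012]), array([210.63629428, 249.41706777])]
top [454 257] [array([453.16702262, 257.18156803]), array([456.32533039, 256.79864897]), array([463.1668026 , 255.96917626])]
```

View pics/scene7.png

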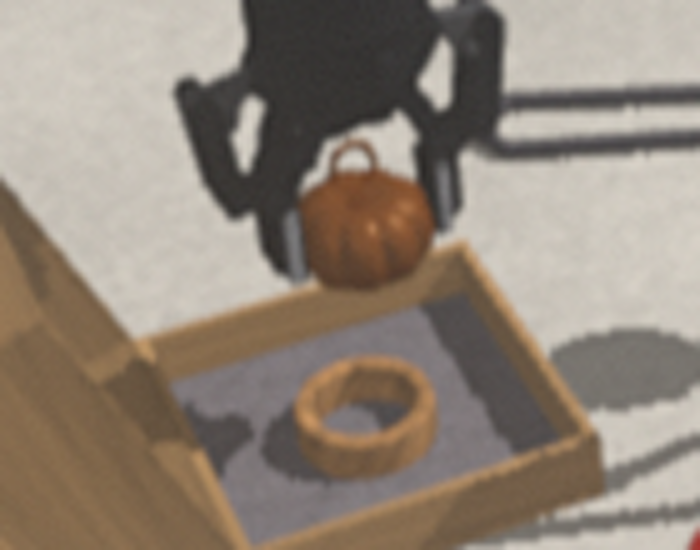

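View pics/top7.png

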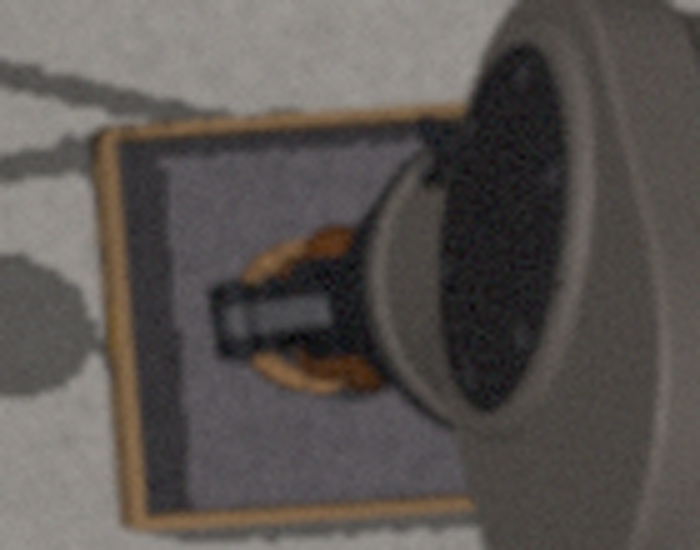

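```bash
python3 -c "
from h import *
s=cam('scene');t=cam('top')
print('scene',pz(s,213.4-1.0,300.6-1.3,.027), 'top',pz(t,446.9-0.2,259.8-1.8,.027))
f=t; a=f['pixels']; hsv=cv2.cvtColor(a,cv2.COLOR_BGR2HSV)
m=cv2.inRange(hsv,(3,80,20),(22,255,255))[235:290,425:470]
cv2.imwrite('pics/m.png',cv2.resize(np.hstack([a[235:290,425:470],cv2.cvtColor(m,cv2.COLOR_GRAY2BGR)]),None,fx=8,fy=8,interpolation=cv2.INTER_NEAREST))"
```

```text
scene [ 0.52790762 -0.20375025  0.027     ] top [ 0.53168315 -0.20142205  0.027     ]
```

View pics/m.png

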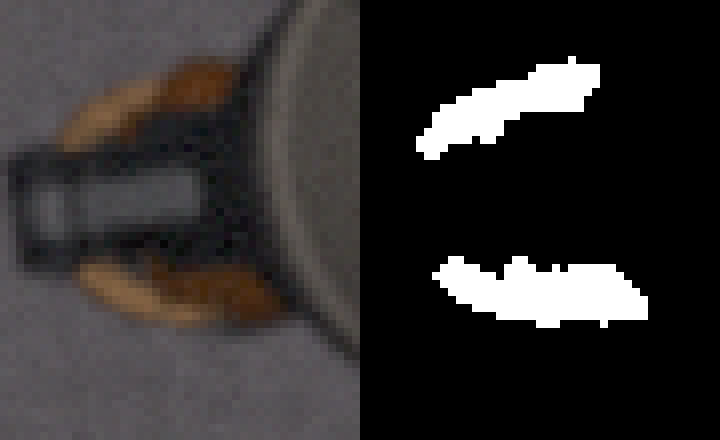

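jog_arm(deltas=[-0.2, 0.7, 1.5, 0, 0, 0, 0, 0, 1.6, 0, 0, 0, 0, 0, 1.5, 0, 0, 0, 0, 0, 1, 0, 0, 0, 0, 0, 0.8, 0, 0, 0, 0, 0, 0, 0, 0, 0, 0, 0, 0, 0, 0, 0])

```text
time: 11.45
position: [0.5294, -0.2024, 0.0507]
tcp_rot: [0.997, 0.077, 0.0, 0.0]
wrist_force: [0.6, 0.4, -0.3]
opening: 0.703
```

```bash
python3 -c "
from h import *
todo([.530,-.2025,.0377])
for n in('scene',):
  f=cam(n); a=f['pixels']; p=proj(f,[.531,-.203,.05]).astype(int)
  cv2.imwrite(f'pics/{n}8.png',cv2.resize(a[max(0,p[1]-50):p[1]+40,max(0,p[0]-60):p[0]+60],None,fx=6,fy=6,interpolation=cv2.INTER_CUBIC))"
```

```text
pos [ 0.5294 -0.2024  0.0507] turn [ 0.0002 -0.0005  0.0002] shift in target axes cm [0.06 0.02 1.3 ] shift now axes [0.06 0.02 1.3 ] t 11.45 F [ 0.6  0.4 -0.3] op 0.703
```

View pics/scene8.png

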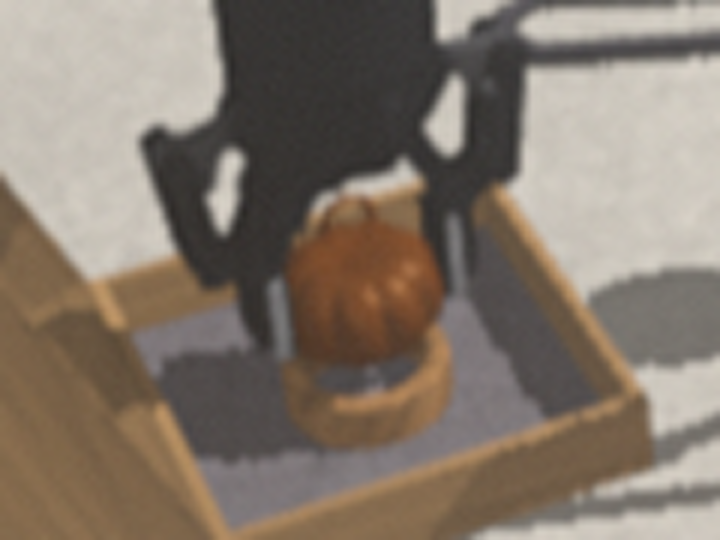

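jog_arm(deltas=[0.05, 0, 0.4, 0, 0, 0, 0, 0, 0.3, 0, 0, 0, 0, 0, 0.2, 0, 0, 0, 0, 0, 0.2, 0, 0, 0, 0, 0, 0.1, 0, 0, 0, 0, 0, 0, 0, 0, 0, 0, 0, 0, 0, 0, 0])

```text
time: 12.38
position: [0.5301, -0.2025, 0.0388]
tcp_rot: [0.997, 0.077, 0.0, 0.0]
wrist_force: [-0.6, -1.1, 6.9]
opening: 0.707
```

```bash
python3 -c "
from h import *
todo([.530,-.2025,.0377])
for n in('scene',):
  f=cam(n); a=f['pixels']; p=proj(f,[.531,-.203,.05]).astype(int)
  cv2.imwrite(f'pics/{n}9.png',cv2.resize(a[max(0,p[1]-50):p[1]+40,max(0,p[0]-60):p[0]+60],None,fx=6,fy=6,interpolation=cv2.INTER_CUBIC))"
```

```text
pos [ 0.5301 -0.2025  0.0388] turn [ 0.0005 -0.0009  0.    ] shift in target axes cm [-0.01  0.    0.11] shift now axes [-0.01  0.    0.11] t 12.375 F [-0.6 -1.1  6.9] op 0.707
```

View pics/scene9.png

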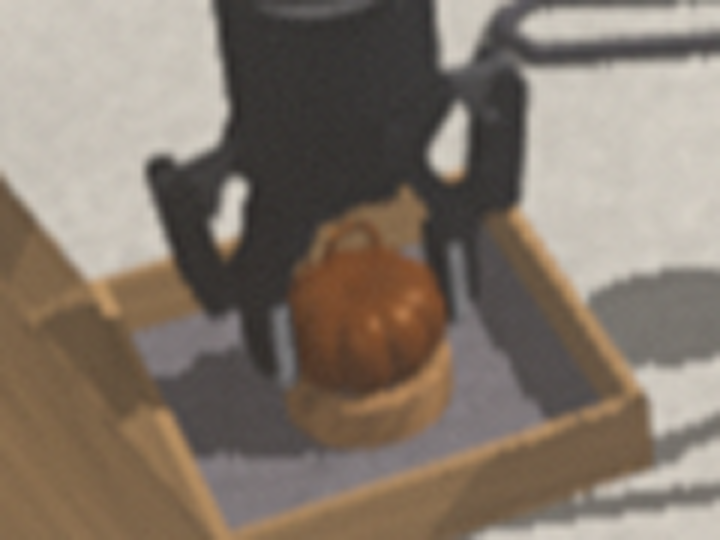

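jog_arm(deltas=[0, 0, 0, 0, 0, 0, 0, 0, 0, 0, 0, 0, 0, 0, 0, 0, 0, 0, 0, 0, 0, 0, 0, 0, 0, 0, 0, 0, 0, 0], gripper=1)

```text
time: 13.05
position: [0.5296, -0.2022, 0.0383]
tcp_rot: [0.997, 0.077, -0.0, -0.0]
wrist_force: [1.2, -0.4, 0.0]
opening: 1.001
```

```bash
python3 -c "
from h import *
todo([.530,-.2025,.0377])
for n in('scene',):
  f=cam(n); a=f['pixels']; p=proj(f,[.531,-.203,.05]).astype(int)
  cv2.imwrite(f'pics/{n}10.png',cv2.resize(a[max(0,p[1]-50):p[1]+40,max(0,p[0]-60):p[0]+60],None,fx=6,fy=6,interpolation=cv2.INTER_CUBIC))"
```

```text
pos [ 0.5296 -0.2022  0.0383] turn [-0.0001  0.0001  0.0002] shift in target axes cm [0.04 0.03 0.06] shift now axes [0.04 0.03 0.06] t 13.05 F [ 1.2 -0.4  0. ] op 1.001
```

View pics/scene10.png

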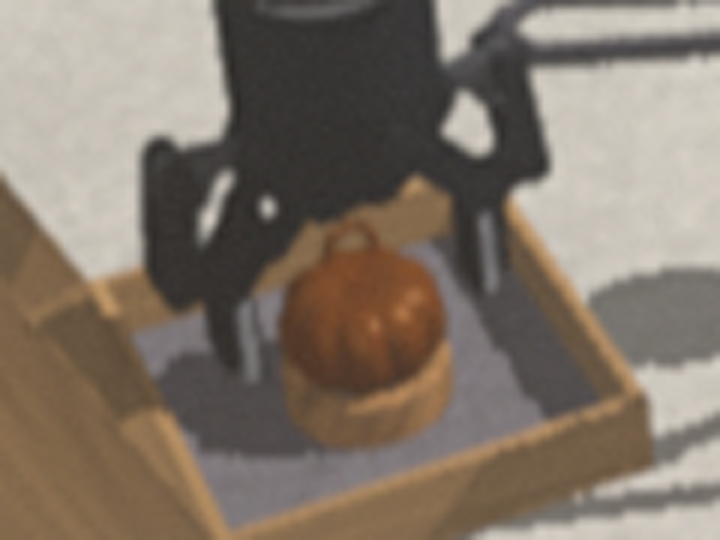

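jog_arm(deltas=[0, 0, -1, 0, 0, 0, 0, 0, -2, 0, 0, 0, 0, 0, -4, 0, 0, 0, 0, 0, -5, 0, 0, 0, 0, 0, -5, 0, 0, 0, 0, 0, -5, 0, 0, 0.075, 0, 0, -5, 0, 0, 0, 0, 0, 0, 0, 0, 0])

```text
time: 14.1
position: [0.531, -0.2025, 0.3131]
tcp_rot: [0.999, 0.039, 0.003, 0.001]
wrist_force: [0.3, 0.1, 0.2]
opening: 1.0
```

```bash
cat >> h.py <<'E'
C=np.array([.531,-.203,0]); cx=np.array([.078,-.997,0])/np.hypot(.078,.997); cy=np.cross([0,0,1],cx); H=C+.08*cx+[0,0,.0345]
def lid(th,u,w,v=0):
    return H+cx*(u*np.cos(th)+w*np.sin(th))+cy*v+np.array([0,0,1])*(-u*np.sin(th)+w*np.cos(th))
E
python3 -c "
from h import *
todo(H+cx*.18+[0,0,.12],yaw=np.radians(4.5))
print('goal',H+cx*.18)
f=cam('scene');t=cam('top')
a=f['pixels'].copy();b=t['pixels'].copy()
for th,c in((2.0,(0,0,255)),(1.85,(255,0,0))):
  for im,g in((a,f),(b,t)):
    for u,w,v in((-.16,0,.08),(-.16,0,-.08),(-.16,.07,.08),(-.16,.07,-.08),(0,.07,.08)):
      cv2.circle(im,tuple(proj(g,lid(th,u,w,v)).astype(int)),1,c,-1)
cv2.imwrite('pics/s11.png',cv2.resize(a[230:360,90:270],None,fx=4,fy=4))
cv2.imwrite('pics/t11.png',cv2.resize(b[180:320,390:610],None,fx=3.5,fy=3.5))
print(pz(t,605,300,0))"
```

```text
pos [ 0.531  -0.2025  0.3131] turn [ 0.0028 -0.0065  0.0003] shift in target axes cm [-2.000e-02  2.605e+01  1.586e+01] shift now axes [-0.13 26.01 15.93] t 14.1 F [0.3 0.1 0.2] op 1.0
goal [ 0.55127906 -0.46220795  0.0345    ]
[ 0.45235489 -0.52224523  0.        ]
```

View pics/s11.png

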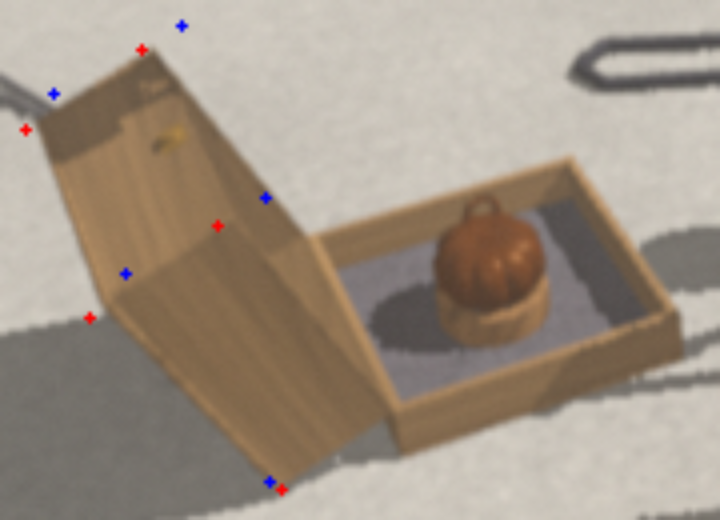

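View pics/t11.png

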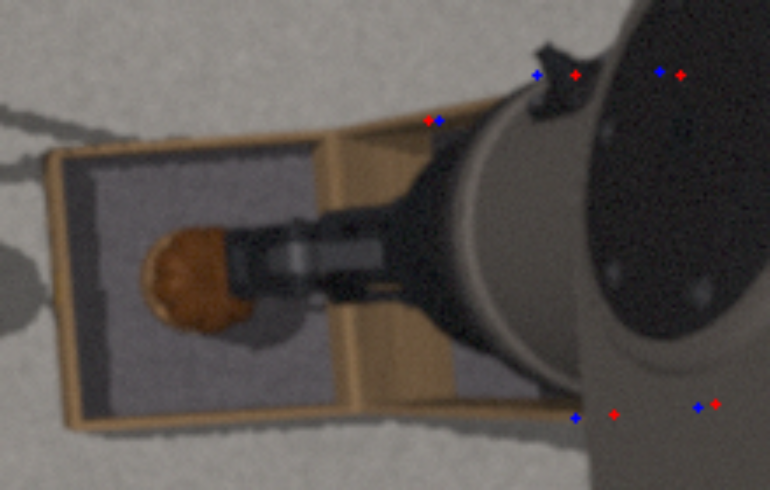

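jog_arm(deltas=[0, 3, 0, 0, -0.006, 0, 0, 5, 0, 0, 0, 0, 0, 5, 0, 0, 0, 0, 0, 5, 0, 0, 0, 0, 0, 5, 0, 0, 0, 0, 0, 3, 0, 0, 0, 0, 0, 0, 2, 0, 0, 0, 0, 0, 2, 0, 0, 0, 0, 0, 0, 0, 0, 0], gripper=0)

```text
time: 15.32
position: [0.5492, -0.4597, 0.2656]
tcp_rot: [0.999, 0.04, -0.005, -0.001]
wrist_force: [-0.8, 1.0, 1.1]
opening: -0.001
```

```bash
python3 -c "
from h import *
todo(H+cx*.18+[0,0,.1115],yaw=np.radians(4.5))
cv2.imwrite('pics/s12.png',cam('scene')['pixels']);cv2.imwrite('pics/t12.png',cam('top')['pixels'])"
```

```text
pos [ 0.5492 -0.4597  0.2656] turn [-0.0031  0.009   0.0017] shift in target axes cm [ 0.19  0.27 11.96] shift now axes [ 0.29  0.3  11.96] t 15.325 F [-0.8  1.   1.1] op -0.001
```

View pics/s12.png

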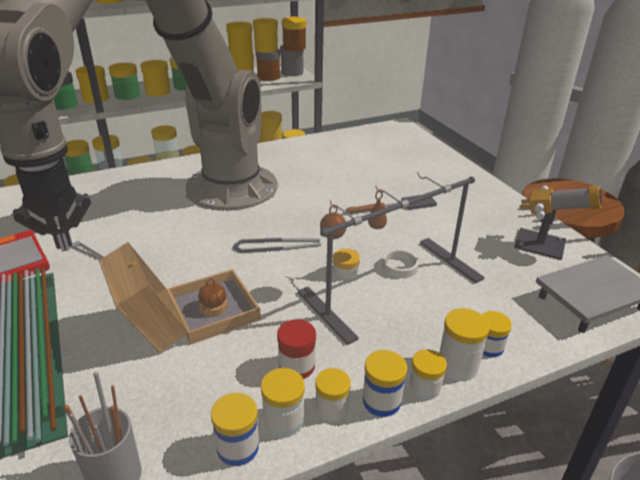

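View pics/t12.png

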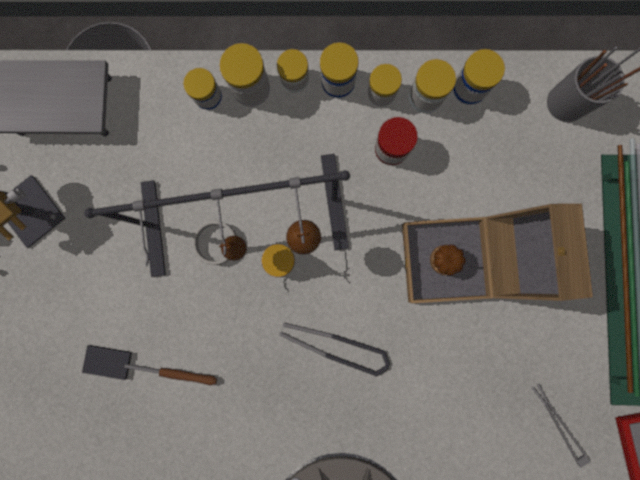

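jog_arm(deltas=[0.3, 0.3, 2, 0, 0.008, 0, 0, 0, 3, 0, 0, 0, 0, 0, 3, 0, 0, 0, 0, 0, 2.5, 0, 0, 0, 0, 0, 1.4, 0, 0, 0, 0, 0, 0, 0, 0, 0], squeeze=60)

```text
time: 16.18
position: [0.5531, -0.4639, 0.1492]
tcp_rot: [0.999, 0.04, 0.001, -0.0]
wrist_force: [-0.2, 0.2, 0.1]
opening: -0.0
```

```bash
python3 -c "
from h import *
todo(H+cx*.18+[0,0,.1115],yaw=np.radians(4.5))
cv2.imwrite('pics/s13.png',cv2.resize(cam('scene')['pixels'][150:360,0:270],None,fx=2.8,fy=2.8))"
```

```text
pos [ 0.5531 -0.4639  0.1492] turn [-0.0005 -0.0016  0.0006] shift in target axes cm [-0.17 -0.19  0.32] shift now axes [-0.17 -0.19  0.32] t 16.175 F [-0.2  0.2  0.1] op -0.0
```

View pics/s13.png

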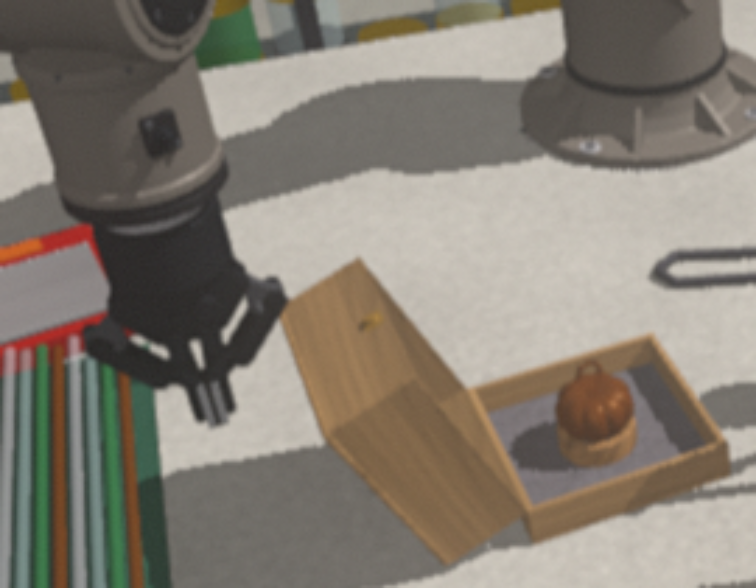

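jog_arm(deltas=[-0.2, -1.5, 0.1, 0, 0, 0, 0, -1.2, 0.2, 0, 0, 0, 0, -1, 0, 0, 0, 0, 0, -1.3, -0.7, 0, 0, 0, 0, -1.3, -0.8, 0, 0, 0, 0, -1.7, -0.7, 0, 0, 0, 0, -1.7, -0.8, 0, 0, 0, 0, 0, 0, 0, 0, 0])

```text
time: 17.23
position: [0.5441, -0.3661, 0.1774]
tcp_rot: [0.999, 0.04, 0.002, 0.0]
wrist_force: [0.1, -0.8, -0.8]
opening: -0.001
```

```bash
python3 -c "
from h import *
p=ctrl.state()['position']-H; print('u_f',p@cx,'v',p@cy,'tipz',ctrl.state()['position'][2]-.011)
todo(H+cx*.0845+[0,0,.1415],yaw=np.radians(4.5))
cv2.imwrite('pics/s14.png',cv2.resize(cam('scene')['pixels'][150:360,0:270],None,fx=2.8,fy=2.8))"
```

```text
u_f 0.08361255180973523 v 0.00031413153938779446 tipz 0.16643350210279523
pos [ 0.5441 -0.3661  0.1774] turn [ 0.0002 -0.0032  0.0022] shift in target axes cm [-0.03  0.09  0.14] shift now axes [-0.03  0.09  0.14] t 17.225 F [ 0.1 -0.8 -0.8] op -0.001
```

View pics/s14.png

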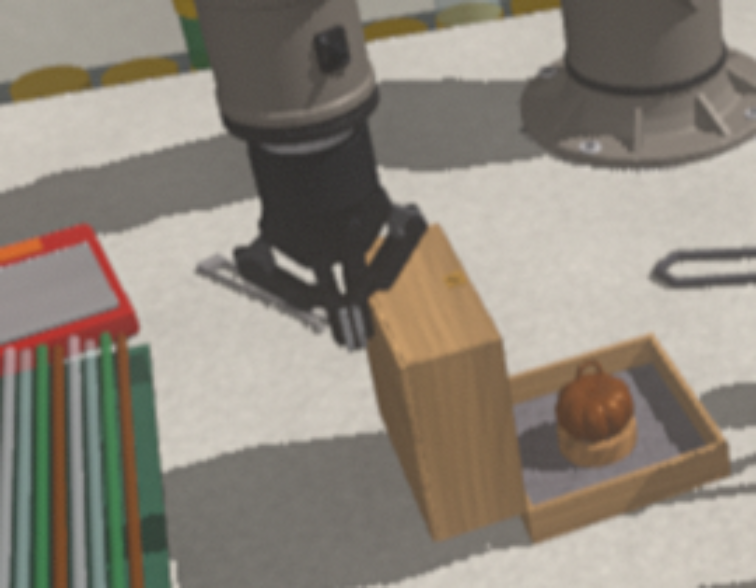

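jog_arm(deltas=[0, -1.1, -0.4, 0, 0, 0, 0, -1.1, -0.4, 0, 0, 0, 0, -1.45, -0.4, 0, 0, 0, 0, -1.45, -0.25, 0, 0, 0, 0, -1.45, -0.1, 0, 0, 0, 0, -1.45, 0.05, 0, 0, 0, 0, -1.45, 0.2, 0, 0, 0, 0, -1.45, 0.3, 0, 0, 0, 0, 0, 0, 0, 0, 0])

```text
time: 18.4
position: [0.5347, -0.2574, 0.1858]
tcp_rot: [0.999, 0.04, 0.001, -0.0]
wrist_force: [0.1, -0.1, 0.3]
opening: -0.0
```

```bash
python3 -c "
from h import *
p=ctrl.state()['position']-H; print('u_f',p@cx,'v',p@cy,'tipz',ctrl.state()['position'][2]-.011)
todo(H,yaw=np.radians(4.5))
cv2.imwrite('pics/s15.png',cv2.resize(cam('scene')['pixels'][150:360,0:270],None,fx=2.8,fy=2.8))"
```

```text
u_f -0.025508790769077274 v -0.0005409023297860537 tipz 0.17484910274099333
pos [ 0.5347 -0.2574  0.1858] turn [-0.0009 -0.0013  0.002 ] shift in target axes cm [ 0.05  2.55 15.13] shift now axes [ 0.03  2.56 15.13] t 18.4 F [ 0.1 -0.1  0.3] op -0.0
```

View pics/s15.png

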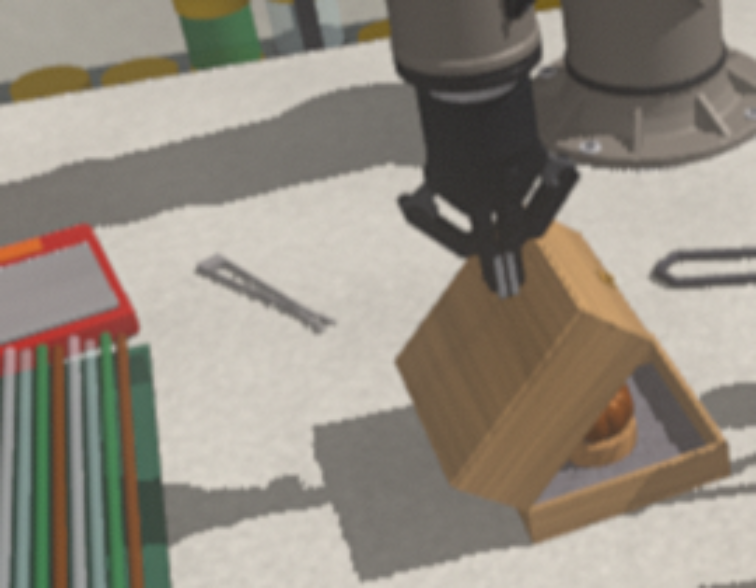

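jog_arm(deltas=[0, -1.4, 0.4, 0, 0, 0, 0, -1.4, 0.5, 0, 0, 0, 0, -1.3, 0.7, 0, 0, 0, 0, -1.2, 0.9, 0, 0, 0, 0, -1.05, 1, 0, 0, 0, 0, -1.05, 1.1, 0, 0, 0, 0, -0.9, 1, 0, 0, 0, 0, -0.75, 1, 0, 0, 0, 0, 0, 0, 0, 0, 0])

```text
time: 19.58
position: [0.5274, -0.1681, 0.1194]
tcp_rot: [0.999, 0.04, 0.0, -0.0]
wrist_force: [0.1, -0.2, 0.9]
opening: 0.005
```

```bash
python3 -c "
from h import *
p=ctrl.state()['position']-H; print('u_f',p@cx,'v',p@cy,'tipz',ctrl.state()['position'][2]-.011)
todo(H,yaw=np.radians(4.5))
cv2.imwrite('pics/s16.png',cv2.resize(cam('scene')['pixels'][150:360,0:270],None,fx=2.8,fy=2.8))"
```

```text
u_f -0.11504813547275736 v -0.0009135755742387865 tipz 0.1083667716860021
pos [ 0.5274 -0.1681  0.1194] turn [-0.0007 -0.0006  0.001 ] shift in target axes cm [ 0.09 11.5   8.49] shift now axes [ 0.07 11.51  8.48] t 19.575 F [ 0.1 -0.2  0.9] op 0.005
```

View pics/s16.png

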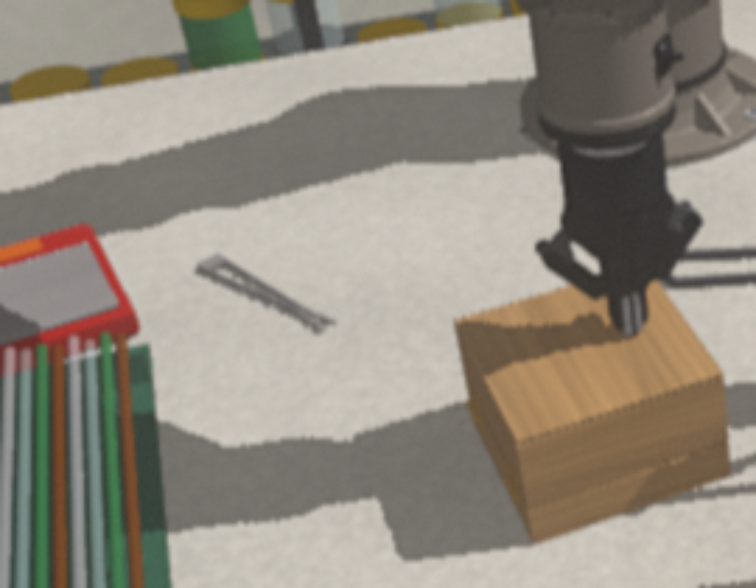

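jog_arm(deltas=[0, 0, 0.2, 0, 0, 0, 0, 0, 0.2, 0, 0, 0, 0, 0, 0.1, 0, 0, 0, 0, 0, 0, 0, 0, 0])

```text
time: 20.12
position: [0.5279, -0.1691, 0.1156]
tcp_rot: [0.999, 0.039, 0.001, 0.0]
wrist_force: [-1.5, -0.1, 4.4]
opening: -0.006
```

jog_arm(deltas=[0, 0, 0.1, 0, 0, 0, 0, 0, 0.1, 0, 0, 0, 0, 0, 0, 0, 0, 0, 0, 0, 0, 0, 0, 0])

```text
time: 20.62
position: [0.528, -0.169, 0.1153]
tcp_rot: [0.999, 0.039, 0.001, 0.0]
wrist_force: [-13.7, 3.0, 36.6]
opening: 0.003
```

jog_arm(deltas=[0, 0, -0.5, 0, 0, 0, 0, 0, -1.5, 0, 0, 0, 0, 0, -4, 0, 0, 0, 0, 0, -5, 0, 0, 0, -3, 0, -5, 0, 0, 0, -4, -5, 0, 0, 0, 0, -2, -5, 0, 0, 0, 0, 0, -5, 0, 0, 0, 0, 0, -5, 0, 0, 0, 0, 0, 0, 0, 0, 0, 0])

```text
time: 21.88
position: [0.4229, 0.0256, 0.2741]
tcp_rot: [0.999, 0.042, 0.002, -0.0]
wrist_force: [0.0, -0.1, -0.7]
opening: 0.001
```

```bash
python3 -c "
from h import *
todo(H,yaw=np.radians(4.5))
cv2.imwrite('pics/s17.png',cam('scene')['pixels']);
f=cam('scene');t=cam('top');b=t['pixels'].copy();a=f['pixels'].copy()
for im,g in((a,f),(b,t)):
    for u,w,v in((-.16,0,.08),(-.16,0,-.08),(-.16,.07,.08),(-.16,.07,-.08),(0,.07,.08),(0,.07,-.08),(0,0,.08)):
      cv2.circle(im,tuple(proj(g,lid(0,u,w,v)).astype(int)),1,(0,0,255),-1)
cv2.imwrite('pics/z17.png',np.hstack([cv2.resize(a[220:360,150:280],(400,430)),cv2.resize(b[190:320,385:515],(400,430))]))"
```

```text
pos [0.4229 0.0256 0.2741] turn [-0.0001 -0.0034  0.0054] shift in target axes cm [ 8.98 31.64 23.96] shift now axes [ 8.73 31.69 23.99] t 21.875 F [ 0.  -0.1 -0.7] op 0.001
```

View pics/s17.png

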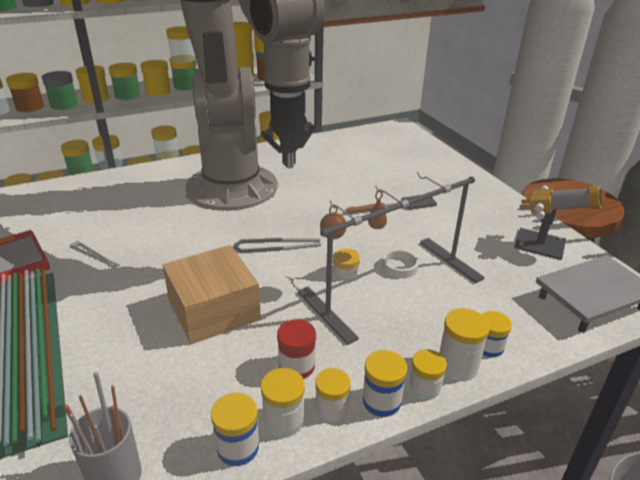

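View pics/z17.png

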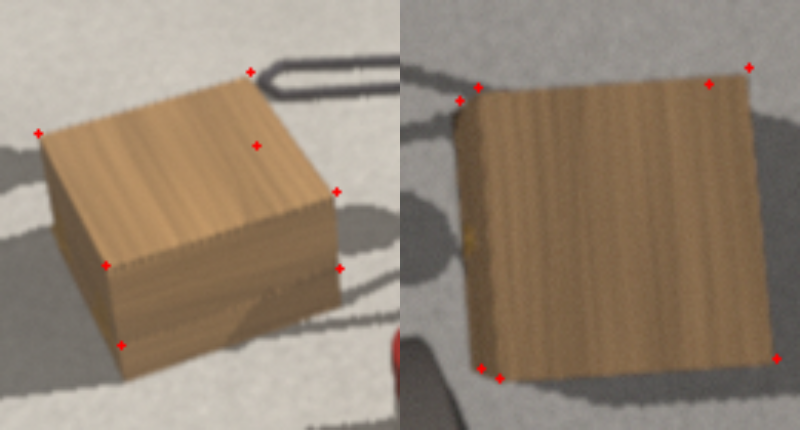

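The lid sits flat and flush on the base, with its corners on the predicted closed positions to within 1–2 px. Both other ornaments hang at px (333,225) and (377,215), and the arm is clear. I'm handing the job in.

```bash
python3 -c "
from station import ctrl
print(ctrl.close_job())"
```

```text
the job is handed in; nothing more can be done
None
```

The pumpkin is boxed. I lifted it off hook_left, set it down in the cork ring, let go, and pushed the lid down to its hard stop. The job was handed in at about 22 s.

- **Placing:** it touched down at about 7 N with small sideways force. Pictures after release showed it standing upright in the ring, but I could not see inside once the lid was shut.
- **Lid:** in both views it looks flush with the base, with its corners within 1–2 px of the predicted closed position. The final press reached about 37 N up (39 N in all) at the fingertips when it hit the stop. That was harder than I intended and close to the 40 N limit, which is worded for the arm and the gripper's body.
- **Other ornaments:** the teardrop and bauble were still hanging on their hooks in the last picture, and the arm was clear of everything.
- **Disagreement:** the two cameras differed by about 4–5 mm in x. I used the averages, and for the ring I corrected for the held pumpkin's own offset in each view.

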